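# Pack the rotary fixture's parts into their tray

### The arm

A 6-joint arm with a two-finger parallel gripper is mounted at the origin on the work surface. World frame = base frame: x ahead of the robot, y to its left, z up, the work surface at z = 0. Lengths are in m, angles in rad, forces in N, time in s.
With the tool pointing down it reaches from about 0.3 to 0.85 m from the base axis. Payload 4.2 kg.
Tool frame: the origin (TCP) lies between the finger pads; the fingertips stand 17 mm ahead of it and the grasp point (between the pads) lies 2 mm behind it; z points along the fingers, y is the line along which they close (so a half turn about z gives the same grasp; the last joint's range is limited). The gripper opens to 91 mm and grips with 3 to 60 N. Pads are 32 mm wide; open, the fingers measure 118 mm over their backs; the gripper's body (76 mm by 178 mm) begins 60 mm behind the grasp point.
Start: joints at [-1.315, 0.32, 1.565, -0, 1.257, -0.02], TCP at [0.157, -0.553, 0.231] pointing down, gripper open.
Joint ranges: [-3.11, 3.11], [-0.84, 2.01], [0.21, 2.61], [-1.34, 4.49], [0.05, 2.63], [-2.56, 2.56]. Speed limits (rad/s): [2.57, 2.57, 3.14, 3.14, 3.14, 3.14].

### API

Orientations are given as a unit quaternion [w, x, y, z].
In Python, from cell import manip, eyes gives the robot as it stands. The module is installed in compiled form; this text tells all that it offers.
- The arm moves only by the tool send_rows, never from a script. Its argument "series" is a list of rows, each a list of 7 numbers: the turn, a rotation vector about the world's x, y, z in degrees, then the shift along the world's x, y, z in mm, then the gripper command: -1 is shut, 1 is fully open, values between are in proportion. A call has 1 to 5 rows; each row is the pose to reach, as a shift and turn from the pose commanded when the call began; what a row does not reach only later rows make up. A row lasts 1/12 s, in which the tool goes at most 41.7 mm and 7.16 degrees, less where a joint would pass 70% of its speed; a pose out of reach is approached as far as the arm can. A call with a gripper value outside its range is refused whole. The fingers move at their own pace and stop on an object; the grip force is fixed at half the most. Time passes only in rows, so rows that repeat a pose let the fingers close. It gives the time, the measured TCP pose, the force, the opening and the grip force at its end, in the units of the state.
- manip.sense(): the state, without advancing time (a new reading comes with each control period).
- eyes.grab_frame(name): name is "scene" or "top" or "wrist"; returns a dict with "img" (420x560x3 uint8, red, green, blue), "fov_y" (degrees; the focal length in pixels is half the picture's height over the tangent of half this angle, whatever the lens; pixels are square), "cx", "cy" (the principal point, pixels), "dist" ([k1, k2, p1, p2, k3] as OpenCV has them; the pictures are not rectified), "cam_to_world" (4x4, takes a point from camera to world coordinates); the wrist camera has in their place "hand_eye" (4x4, takes a point from camera to tool coordinates, whose origin is the TCP and whose axes are the flange's). Camera axes: x right, y up, looking along -z (the intrinsics and any distortion apply to the point x, -y, -z); pixel columns grow to the right and rows downward; lengths in m; the calibration is good to about 2 mm. A picture is of the moment at which its call begins: read the wrist's pose just before it. There is no depth.
- manip.close_job(): hands the job in; it is judged then, once.
The state is a dict: "clock": time; "qpos": joint angles; "qd": joint speeds; "tau": joint torques, N m; "tcp_pos": TCP position; "tool_rot": TCP orientation; "ft_force": force on the tool from outside, world axes, zero at the start; "wrist_torque": the same for the moment, N m; "gripper_width": opening from 0.0 (shut) to 1.0 (fully open); "grasp_force": force on a finger pad.
Only numpy, scipy, OpenCV 4.12 (cv2) and the standard library are available. Lean on these libraries where they do the work, as an engineer would, in place of code of your own. Each camera call takes 0.05 s, during which the arm holds its last target. There are 200 camera calls.

### The job

Put the three rotary-fixture parts away in the narrow grey tray: thread the square bored spacer down over the tray's post, and pack the riser block and the round drum beside it, all three upright and standing flat on the tray floor. It is a snug fit, so line each part up with the tray, and set the parts down rather than dropping them. Leave everything else on the bench where it is.

Things in the scene. Friction and masses are not known exactly. Their poses are not given: they have to be found in the camera images.
- tray_floor (a point): Narrow grey open tray, fixed to the bench, turned any way. Inside 58 mm wide (its x) by 148 mm long (its y); walls and floor 4 mm thick, wall tops 30 mm above the bench. The point: centre of the inner floor, 4 mm above the bench, z up. The parts fit only in one row along y, the riser's 36 mm side along the row, about 12 mm to spare in all; riser and drum in either order.
- post_top (a point): Top centre of the upright round steel post, 16 mm diameter with a rounded top, that stands in the tray on its long centre line, 47.5 mm from the floor's centre towards the tray's +y end; its top is 46 mm above the tray floor (50 mm above the bench).
- spacer_center (a point): Bored spacer: plain aluminium block 48 x 48 mm, 70 mm tall, with a 22 mm round hole right through it along its z (upright) axis. Stands on the bench. The point is its centre, half-way up; x and y are square to its sides. About 0.35 kg. When home, the post is inside its hole and hidden.
- riser_center (a point): Riser block: plain solid steel-coloured block 50 mm (its x) by 36 mm (its y), 80 mm tall (z up), slightly rounded edges, two dark screw heads on top. Stands on the bench. The point is its centre, half-way up. About 0.45 kg.
- drum_center (a point): Drum: plain steel-coloured upright cylinder, 52 mm diameter, 86 mm tall (z up), with a thin dark groove near each end. Stands on the bench. The point is its centre, half-way up. About 0.45 kg.
- offcut: Bystander: low aluminium offcut, 62 x 45 mm, 26 mm tall, lying among the parts; origin at the centre of its underside.
- wrench: Bystander: steel wrench 150 mm long lying flat among the parts, under 30 mm high; origin at its underside, long axis x.
- tape: Bystander: roll of paper tape, 90 mm diameter, 25 mm tall, lying flat beyond the tray; origin at the centre of its underside.
- tumbler_center (a point): Bystander: black insulated tumbler, 72 mm diameter, 95 mm tall, standing at the right; the point is its centre, half-way up.
- driver: Bystander: screwdriver 190 mm long lying at the far side, under 40 mm high; origin at its underside, long axis x.
- carton: Bystander: closed cardboard carton 100 x 130 mm, 60 mm tall, at the left; origin at the centre of its underside.
- brush: Bystander: brush 170 mm long lying at the near right, under 40 mm high; origin at its underside, long axis x.
Things that resemble listed ones, but are neither listed nor needed, are in the scene too. Leave any red look-alike of the part that bears tray_floor alone.

How it is judged:
By the outcome, as a careful person would: the job done as asked, in the order asked, and still so for the second after the job is handed in, with the robot touching nothing.
It also fails if it takes over 72 s, if anything falls off the work surface, if the arm or the gripper's body presses on something with over 40 N, if the wrist force passes 120 N, or if a joint passes its speed limit or range.

## Working session

There is one attempt and no reset: what is moved stays moved. The work goes in short steps, Python scripts to look and compute and a tool call to move; the robot and the scene stay as the last step left them, time stands still between calls to the robot, and variables do not carry over. Pictures are saved under pics/ and viewed, at most 10 in all, crops included, and the job is handed in when it is done.

Besides the shell and the picture viewer there is one more tool, called after "Call:" as name([rows], argument=value, ...), one row to a line, values as JSON. send_rows: Moves the arm, as the interface text tells. Its arguments: {"type":"object","properties":{"series":{"type":"array","items":{"type":"array","items":{"type":"number"}}}},"required":["series"]}

```bash
mkdir -p pics
cat > h.py <<'E'
import numpy as np, cv2
from cell import manip, eyes
from scipy.spatial.transform import Rotation as R
def save(name,fn):
    s=manip.sense(); f=eyes.grab_frame(name)
    f['tcp']=s['tcp_pos']; f['rot']=s['tool_rot']
    np.save('pics/'+fn+'.npy',f,allow_pickle=True)
    cv2.imwrite('pics/'+fn+'.png',f['img'][...,::-1]); return f
def load(fn): return np.load('pics/'+fn+'.npy',allow_pickle=True).item()
def c2w(f):
    if 'cam_to_world' in f: return np.array(f['cam_to_world'])
    q=f['rot']; T=np.eye(4); T[:3,:3]=R.from_quat([q[1],q[2],q[3],q[0]]).as_matrix(); T[:3,3]=f['tcp']
    return T@np.array(f['hand_eye'])
def K(f):
    fl=f['img'].shape[0]/2/np.tan(np.radians(f['fov_y'])/2)
    return np.array([[fl,0,f['cx']],[0,fl,f['cy']],[0,0,1]])
def pix2w(f,uv,z):
    uv=np.array(uv,float).reshape(-1,1,2)
    n=cv2.undistortPoints(uv,K(f),np.array(f['dist'],float)).reshape(-1,2)
    T=c2w(f); d=np.c_[n[:,0],-n[:,1],-np.ones(len(n))]@T[:3,:3].T
    t=(z-T[2,3])/d[:,2]; return T[:3,3]+d*t[:,None]
def w2pix(f,P):
    P=np.array(P,float).reshape(-1,3); T=c2w(f); c=(P-T[:3,3])@T[:3,:3]
    c=c*[1,-1,-1]
    return cv2.projectPoints(c,np.zeros(3),np.zeros(3),K(f),np.array(f['dist'],float))[0].reshape(-1,2)
E
python3 - <<'E'
from h import *
np.set_printoptions(precision=3,suppress=True)
a=save('top','top');b=save('scene','scene')
for f in(a,b):print(f['fov_y'],f['cx'],f['cy'],f['dist'],f['cam_to_world'])
cv2.imwrite('pics/topb.png',cv2.resize(a['img'][...,::-1],(800,600),interpolation=cv2.INTER_CUBIC))
cv2.imwrite('pics/sceneb.png',cv2.resize(b['img'][...,::-1],(800,600),interpolation=cv2.INTER_CUBIC))
print(manip.sense())
E
```

```text
45.70028391141966 279.8601711557034 210.78882094590918 [-0.117  0.     0.     0.     0.   ] [[ 0.015  0.991 -0.131  0.411]
 [-0.999  0.019  0.029  0.042]
 [ 0.032  0.13   0.991  1.26 ]
 [ 0.     0.     0.     1.   ]]
56.39057668125491 280.13344493690556 207.80418637910535 [-0.085  0.     0.     0.     0.   ] [[ 0.08  -0.71   0.7    1.231]
 [ 0.997  0.063 -0.05  -0.019]
 [-0.009  0.702  0.712  0.754]
 [ 0.     0.     0.     1.   ]]
{'clock': 0.1, 'qpos': array([-1.315,  0.32 ,  1.566, -0.   ,  1.257, -0.02 ]), 'qd': array([ 0.001, -0.002, -0.002,  0.002, -0.001, -0.001]), 'tau': array([  0.   , -41.333, -23.251,   0.073,   0.042,  -0.   ]), 'tcp_pos': array([ 0.156, -0.553,  0.23 ]), 'tool_rot': array([-0.001,  0.991,  0.137, -0.   ]), 'ft_force': array([ 0.173,  0.071, -0.628]), 'wrist_torque': array([ 0.01 , -0.003, -0.047]), 'grasp_force': 0.0, 'gripper_width': 0.9987488763720122}
```

View pics/topb.png

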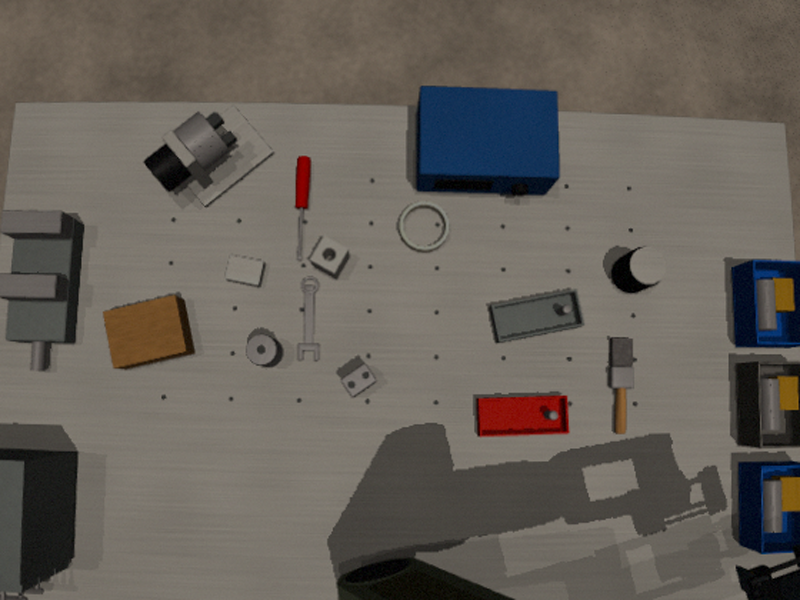

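View pics/sceneb.png

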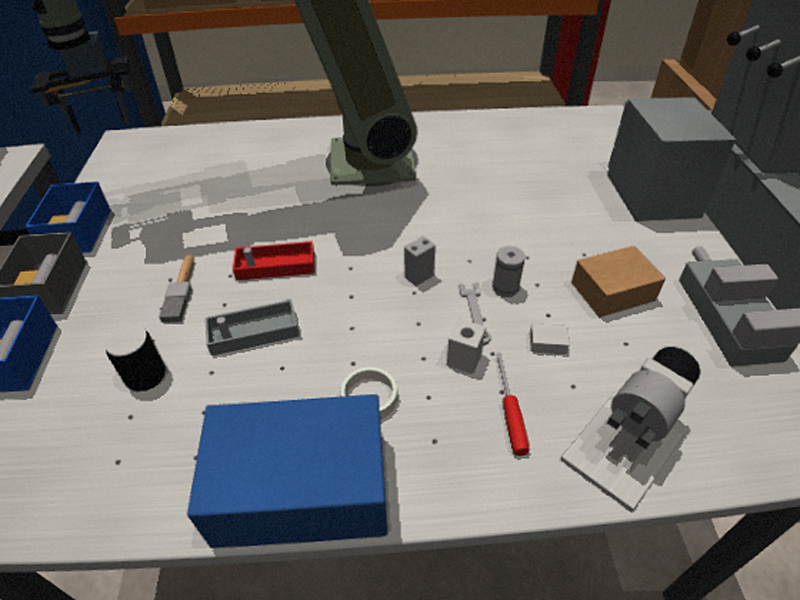

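The top view (800x600) shows the grey tray at about (535,315), spacer (329,256), riser (355,377), drum (264,347), and the red look-alike tray at (522,415). I'll enlarge these.

Run:
```python
from h import *
a=load('top')['img'][...,::-1]
def crop(x,y,w,h,s):
    return cv2.resize(a[y:y+h,x:x+w],None,fx=s,fy=s,interpolation=cv2.INTER_CUBIC)
A=crop(165,160,105,125,4.8)[:600]; B=crop(338,195,74,50,4)
c=np.zeros((600,800,3),np.uint8); c[:,:504]=A; c[:200,504:]=np.clip(B*1.0,0,255)
g=np.clip(c.astype(float)*1.4,0,255).astype(np.uint8)
cv2.imwrite('pics/crop1.png',g)
```

```text
(no output)
```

View pics/crop1.png

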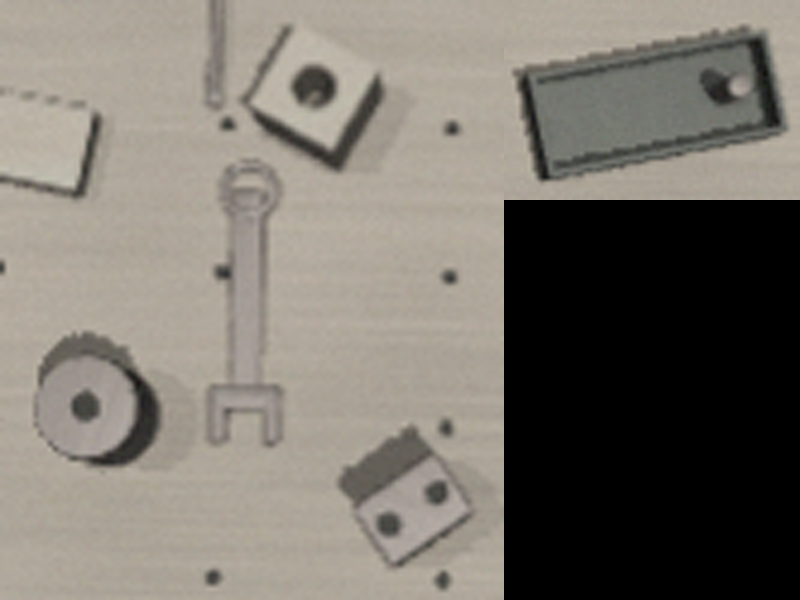

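The crop shows the spacer's bore at (314,87) with its top face turned, the riser's screws at (437,492) and (389,524), the drum's top at (87,407), the tray's rim corners at (517,72), (766,33), (787,130), (543,180), and the post top at (740,86).

Run:
```python
from h import *
np.set_printoptions(precision=4,suppress=True)
f=load('top')
def L(p): p=np.array(p,float); return (p+.5)/4.8-.5+[165,160]
def T(p): p=np.array(p,float)-[504,0]; return (p+.5)/4-.5+[338,195]
def rep(n,P):
    print(n,P[:,:2]*1000,'mean',P[:,:2].mean(0)*1000)
    for i in range(len(P)):
        e=P[(i+1)%len(P)]-P[i]; print('  len %.1f ang %.1f'%(np.hypot(*e[:2])*1000,np.degrees(np.arctan2(e[1],e[0]))))
rep('sp',pix2w(f,L([(290,28),(382,75),(338,153),(247,99)]),.07)); print(pix2w(f,L([(314,87)]),.07))
rep('ri',pix2w(f,L([(430,455),(472,511),(396,566),(354,511)]),.08)); rep('screws',pix2w(f,L([(437,492),(389,524)]),.08))
print('drum',pix2w(f,L([(87,407)]),.086))
rep('tray',pix2w(f,T([(517,72),(766,33),(787,130),(543,180)]),.03)); print('post',pix2w(f,T([(740,86)]),.05))
f2=load('wr') if 0 else eyes.grab_frame('wrist'); print(f2['hand_eye'],f2['fov_y'],f2['dist'],f2['cx'],f2['cy'])
```

```text
sp [[676.8556 141.6409]
 [653.4616  94.366 ]
 [613.0088 115.5147]
 [639.788  162.2253]] mean [645.7785 128.4367]
  len 52.7 ang -116.3
  len 45.6 ang 152.4
  len 53.8 ang 60.2
  len 42.4 ang -29.0
[[0.6466 0.1286 0.07  ]]
ri [[461.701   65.8072]
 [434.5947  44.6577]
 [407.1445  81.3488]
 [433.6235 102.5023]] mean [434.2659  73.579 ]
  len 34.4 ang -142.0
  len 45.8 ang 126.8
  len 33.9 ang 38.6
  len 46.2 ang -52.6
screws [[443.6125  62.0059]
 [427.5675  85.2129]] mean [435.59    73.6094]
  len 28.2 ang 124.7
  len 28.2 ang -55.3
drum [[0.4818 0.2343 0.086 ]]
tray [[ 571.4856 -147.6171]
 [ 599.3405 -306.9068]
 [ 537.8173 -319.3629]
 [ 504.0479 -163.8836]] mean [ 553.1728 -234.4426]
  len 161.7 ang -80.1
  len 62.8 ang -168.6
  len 159.1 ang 102.3
  len 69.4 ang 13.6
post [[ 0.5627 -0.2841  0.05  ]]
[[ 0.0014  0.9636  0.2672  0.0761]
 [ 1.     -0.0013 -0.0006  0.0002]
 [-0.0002  0.2672 -0.9636 -0.1535]
 [ 0.      0.      0.      1.    ]] 59.60829531716243 [-0.0235  0.      0.      0.      0.    ] 270.6406602965106 210.8923298973127
```

Measured sizes match the given ones, and the post agrees with the tray's axis to about 3 mm. Next I move over the grey tray with the tool yaw aligned to it and refine with the wrist camera.

Call:
send_rows([
  [0, 0, 5.7, 26.4, 21.2, 0, 1],
  [0, 0, 11.4, 52.8, 42.4, 0, 1],
  [0, 0, 17.1, 79.2, 63.6, 0, 1],
  [0, 0, 22.8, 105.6, 84.8, 0, 1],
  [0, 0, 28.4, 132, 106, 0, 1],
])

```text
clock: 0.57
tcp_pos: [0.2894, -0.446, 0.2307]
tool_rot: [-0.0, 0.926, 0.378, -0.0]
ft_force: [0.2, -0.3, -0.5]
gripper_width: 0.996
grasp_force: 0.0
```

Call:
send_rows([
  [0, 0, 5.7, 26.4, 21.2, 0, 1],
  [0, 0, 11.4, 52.8, 42.4, 0, 1],
  [0, 0, 17.1, 79.2, 63.6, 0, 1],
  [0, 0, 22.8, 105.6, 84.8, 0, 1],
  [0, 0, 28.4, 132, 106, 0, 1],
])

```text
clock: 0.98
tcp_pos: [0.4215, -0.3399, 0.2308]
tool_rot: [-0.0, 0.804, 0.594, -0.0]
ft_force: [-0.3, -0.7, 0.1]
gripper_width: 0.997
grasp_force: 0.0
```

Call:
send_rows([
  [0, 0, 5.7, 26.4, 21.2, 0, 1],
  [0, 0, 11.4, 52.8, 42.4, 0, 1],
  [0, 0, 17.1, 79.2, 63.6, 0, 1],
  [0, 0, 22.8, 105.6, 84.8, 0, 1],
  [0, 0, 28.5, 132, 106, 0, 1],
])

```text
clock: 1.4
tcp_pos: [0.5536, -0.2339, 0.2307]
tool_rot: [-0.0, 0.633, 0.774, -0.0]
ft_force: [0.1, -0.4, 0.4]
gripper_width: 0.998
grasp_force: 0.0
```

Call:
send_rows([
  [0, 0, 0, 0, 0, 0, 1],
  [0, 0, 0, 0, 0, 0, 1],
  [0, 0, 0, 0, 0, 0, 1],
])

```text
clock: 1.65
tcp_pos: [0.552, -0.2354, 0.2305]
tool_rot: [-0.001, 0.636, 0.772, -0.0]
ft_force: [0.2, -0.4, 1.0]
gripper_width: 1.0
grasp_force: 0.0
```

Run:
```python
from h import *
f=save('wrist','w1'); print(f['tcp'],f['rot'],manip.sense()['clock'])
u=w2pix(f,[[.553,-.234,.03],[.5627,-.2841,.05]]);print(u)
cv2.imwrite('pics/w1b.png',cv2.resize(np.clip(f['img'][...,::-1]*1.3,0,255).astype(np.uint8),(800,600),interpolation=cv2.INTER_CUBIC))
```

```text
[ 0.5519961  -0.23537143  0.23050141] [-5.51532835e-04  6.35538570e-01  7.72068786e-01 -4.61238885e-04] 1.7
[[271.33546428 187.24484027]
 [271.14418291 243.10999067]]
```

View pics/w1b.png

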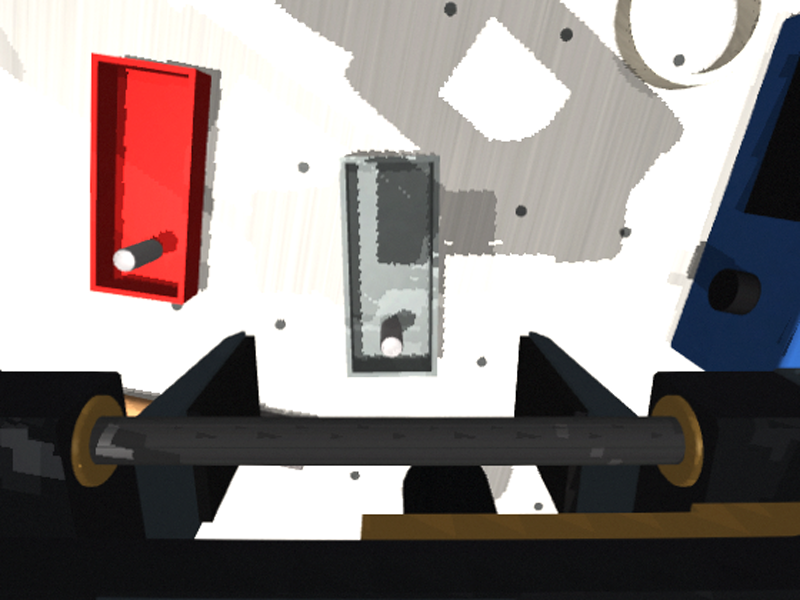

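The wrist view has the grey tray nearly axis-aligned: outer corners at about (343,156), (439,155), (437,376), (349,376) and the post top at about (391,343). I'll enlarge it for precision.

Run:
```python
from h import *
a=load('w1')['img'][...,::-1]
c=cv2.resize(np.rot90(a[95:275,225:325]),None,fx=4.4,fy=4.4,interpolation=cv2.INTER_CUBIC)
cv2.imwrite('pics/crop2.png',c);print(c.shape)
```

```text
(440, 792, 3)
```

View pics/crop2.png

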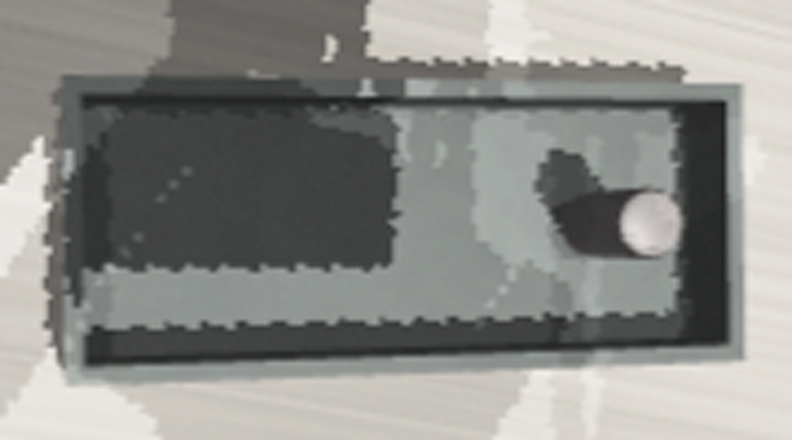

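The crop shows the rim's outer corners at about (62,77), (742,86), (742,357), (70,383), and the post's tip at (652,222).

```bash
cat >> h.py <<'E'
np.set_printoptions(precision=2,suppress=True)
def rep(n,P):
    print(n,(P[:,:2]*1000).tolist(),'mean',P[:,:2].mean(0)*1000)
    for i in range(len(P)):
        e=P[(i+1)%len(P)]-P[i]; print('  len %.1f ang %.1f'%(np.hypot(*e[:2])*1000,np.degrees(np.arctan2(e[1],e[0]))))
def fit_rect(P,w,h):
    "P 4 corners; centre and angle of w(first edge) x h rectangle"
    P=P[:,:2]; Q=np.array([[-w,-h],[w,-h],[w,h],[-w,h]])/2
    if np.cross(P[1]-P[0],P[2]-P[1])<0: Q[:,1]*=-1
    m=P.mean(0); A=(P-m).T@Q; U,S,V=np.linalg.svd(A); 
    D=np.diag([1,np.linalg.det(U@V)]); r=U@D@V
    print('  fit centre',m*1000,'first edge ang %.2f'%np.degrees(np.arctan2(r[1,0],r[0,0])),'resid mm',1000*(P-m-Q@r.T).round(4).tolist() if 0 else ((P-m-Q@r.T)*1000).tolist())
E
python3 - <<'E'
from h import *
f=load('w1')
def C(p): p=(np.array(p,float)+.5)/4.4-.5; return np.c_[225+99-p[:,1],95+p[:,0]]
P=pix2w(f,C([(62,77),(742,86),(742,357),(70,383)]),.03); rep('out',P); fit_rect(P,.156,.066)
P=pix2w(f,C([(82,95),(727,101),(728,344),(86,362)]),.03); rep('in',P); fit_rect(P,.148,.058)
print('post',pix2w(f,C([(652,222)]),.05)*1000)
E
```

```text
out [[571.0155200374567, -154.32618867452265], [603.0302725131924, -306.60164957263447], [539.9254237473297, -319.0692641463156], [507.7053918238752, -168.49049252307157]] mean [ 555.42 -237.12]
  len 155.6 ang -78.1
  len 64.3 ang -168.8
  len 154.0 ang 102.1
  len 64.9 ang 12.6
  fit centre [ 555.42 -237.12] first edge ang -78.04 resid mm [[-0.51892280950281, -0.35053100233251033], [-0.8401511376195727, -0.01411704972081873], [0.6215625333622978, 1.198875639766367], [0.7375114137603069, -0.8342275877130656]]
in [[568.1598237913237, -159.0803966659174], [598.7060517310534, -303.5388312290728], [542.3234904997375, -314.93866921820654], [512.6505267039167, -170.87505690239294]] mean [ 555.46 -237.11]
  len 147.7 ang -78.1
  len 57.5 ang -168.6
  len 147.1 ang 101.6
  len 56.7 ang 12.0
  fit centre [ 555.46 -237.11] first edge ang -78.22 resid mm [[-0.5833135523296649, -0.3338678794674588], [-0.2494085829129744, 0.09115258498726408], [0.14668148037511908, 0.5312790031382908], [0.6860406548674092, -0.2885637086581794]]
post [[ 565.29 -283.26   50.  ]]
```

Tray: centre (555.4, -237.1), x axis at 11.9°, and the post is consistent with that to 0.4 mm. Next, over the spacer.

Call:
send_rows([
  [0, 0, -3.9, 9.4, 36.4, 0, 1],
  [0, 0, -7.9, 18.9, 72.8, 0, 1],
  [0, 0, -11.8, 28.3, 109.2, 0, 1],
  [0, 0, -15.7, 37.8, 145.6, 0, 1],
  [0, 0, -19.6, 47.2, 182, 0, 1],
])

```text
clock: 2.12
tcp_pos: [0.5992, -0.0533, 0.2313]
tool_rot: [0.0, 0.76, 0.65, -0.0]
ft_force: [-0.3, 0.2, 1.6]
gripper_width: 0.998
grasp_force: 0.0
```

Call:
send_rows([
  [0, 0, -3.9, 9.4, 36.4, 0, 1],
  [0, 0, -7.9, 18.9, 72.8, 0, 1],
  [0, 0, -11.8, 28.3, 109.2, 0, 1],
  [0, 0, -15.7, 37.8, 145.6, 0, 1],
  [0, 0, -19.7, 47.2, 182, 0, 1],
])

```text
clock: 2.53
tcp_pos: [0.6469, 0.1287, 0.2313]
tool_rot: [0.0, 0.86, 0.511, -0.0]
ft_force: [0.5, -0.5, 0.5]
gripper_width: 1.002
grasp_force: 0.0
```

Call:
send_rows([
  [0, 0, 0, 0, 0, 0, 1],
  [0, 0, 0, 0, 0, 0, 1],
  [0, 0, 0, 0, 0, 0, 1],
])

```text
clock: 2.78
tcp_pos: [0.6466, 0.1271, 0.2309]
tool_rot: [0.0, 0.858, 0.513, -0.001]
ft_force: [-0.0, -0.2, 1.0]
gripper_width: 0.995
grasp_force: 0.0
```

Run:
```python
from h import *
f=save('wrist','w2'); print(np.array(f['tcp'])*1000,f['rot'],manip.sense()['clock'])
u=w2pix(f,[[.6466,.1286,.07]]);print(u)
x,y=(u[0]-[50,50]).astype(int); print(x,y)
a=f['img'][...,::-1]
c=np.zeros((600,800,3),np.uint8)
c[:,:600]=cv2.resize(a[y:y+100,x:x+100],(600,600),interpolation=cv2.INTER_CUBIC)
c[:150,600:]=cv2.resize(a,(200,150),interpolation=cv2.INTER_AREA)
cv2.imwrite('pics/crop3.png',c)
```

```text
[646.6  127.12 230.9 ] [ 0.    0.86  0.51 -0.  ] 2.8333
[[268.92 196.64]]
218 146
```

View pics/crop3.png

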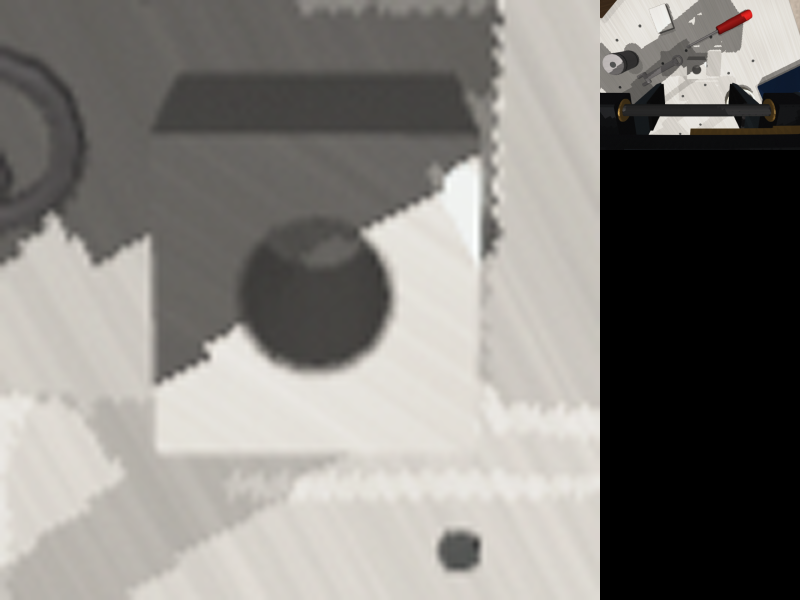

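The spacer is square to the tool: top face corners (152,132), (478,132), (481,453), (155,454), bore centre (316,294). The drum is also visible in the thumbnail.

Run:
```python
from h import *
f=load('w2')
C=lambda p:(np.array(p,float)+.5)/6-.5+[218,146]
P=pix2w(f,C([(152,132),(478,132),(481,453),(155,454)]),.07); rep('sp',P); fit_rect(P,.048,.048)
print(pix2w(f,C([(316,294)]),.07)*1000); q=f['rot']; print(np.degrees(2*np.arctan2(q[2],q[1]))-90)
```

```text
sp [[639.0148207939028, 161.85268753294758], [680.3068373820638, 139.7382772013161], [658.7471436509287, 96.54315871009095], [615.6988627048785, 119.42488997145448]] mean [648.44 129.39]
  len 46.8 ang -28.2
  len 48.3 ang -116.5
  len 48.8 ang 152.0
  len 48.4 ang 61.2
  fit centre [648.44 129.39] first edge ang -27.87 resid mm [[0.5707222911784382, 0.027711925511653135], [-0.5703010043632897, 0.3507062171447355], [0.3074098877661746, -0.4113723903776956], [-0.3078311745813231, 0.03295424772127922]]
[[648.51 129.68  70.  ]]
-28.245731001920547
```

Call:
send_rows([
  [0, 0, 0.3, 1.9, 2.4, -35, 1],
  [0, 0, 0.3, 1.9, 2.4, -70, 1],
  [0, 0, 0.3, 1.9, 2.4, -105, 1],
  [0, 0, 0.3, 1.9, 2.4, -128, 1],
  [0, 0, 0.3, 1.9, 2.4, -140, 1],
])

```text
clock: 3.25
tcp_pos: [0.6466, 0.1285, 0.0876]
tool_rot: [-0.001, 0.857, 0.515, -0.003]
ft_force: [-0.4, -0.3, -0.8]
gripper_width: 1.001
grasp_force: 0.0
```

Call:
send_rows([
  [0, 0, 0, 0, 0, -16, 1],
  [0, 0, 0, 0, 0, -30, 1],
  [0, 0, 0, 0, 0, -33, 1],
  [0, 0, 0, 0, 0, -33, 1],
  [0, 0, 0, 0, 0, -33, 1],
])

```text
clock: 3.67
tcp_pos: [0.6497, 0.1305, 0.0593]
tool_rot: [0.0, 0.857, 0.515, 0.001]
ft_force: [0.5, -0.3, 0.0]
gripper_width: 0.999
grasp_force: 0.0
```

Call:
send_rows([
  [0, 0, 0, 0, 0, 0, -1],
  [0, 0, 0, 0, 0, 0, -1],
  [0, 0, 0, 0, 0, 0, -1],
  [0, 0, 0, 0, 0, 0, -1],
  [0, 0, 0, 0, 0, 0, -1],
])

```text
clock: 4.08
tcp_pos: [0.649, 0.1312, 0.0584]
tool_rot: [0.0, 0.857, 0.516, 0.0]
ft_force: [0.2, 0.2, -0.5]
gripper_width: 0.666
grasp_force: 0.0
```

Call:
send_rows([
  [0, 0, 0, 0, 0, 0, -1],
  [0, 0, 0, 0, 0, 0, -1],
  [0, 0, 0, 0, 0, 0, -1],
])

```text
clock: 4.33
tcp_pos: [0.6487, 0.1312, 0.058]
tool_rot: [-0.0, 0.857, 0.516, -0.0]
ft_force: [-1.3, -0.1, 0.6]
gripper_width: 0.524
grasp_force: 30.0
```

Spacer gripped (opening 0.524 × 91 = 47.7 mm). I lift it and carry it over the post.

Call:
send_rows([
  [0, 0, 0, 0, 0, 12, -1],
  [0, 0, 0, 0, 0, 35, -1],
  [0, 0, 0, 0, 0, 60, -1],
  [0, 0, 0, 0, 0, 77, -1],
])

```text
clock: 4.67
tcp_pos: [0.6491, 0.1312, 0.1367]
tool_rot: [0.0, 0.857, 0.516, 0.0]
ft_force: [1.0, 0.5, -4.1]
gripper_width: 0.525
grasp_force: 30.0
```

Call:
send_rows([
  [0, 0, 2, -4, -20, 0, -1],
  [0, 0, 5.5, -11, -54, 0, -1],
  [0, 0, 9, -18, -89, 0, -1],
  [0, 0, 12.5, -25, -125, 0, -1],
  [0, 0, 16, -32, -160, 0, -1],
])

```text
clock: 5.08
tcp_pos: [0.6157, -0.0302, 0.1348]
tool_rot: [-0.0, 0.775, 0.631, -0.001]
ft_force: [1.4, -0.8, -3.9]
gripper_width: 0.525
grasp_force: 30.0
```

Call:
send_rows([
  [0, 0, 3.5, -7, -35, 0, -1],
  [0, 0, 7, -14, -70, 0, -1],
  [0, 0, 10.5, -21, -105, 0, -1],
  [0, 0, 14, -28, -140, 0, -1],
  [0, 0, 17.5, -35, -175, 0, -1],
])

```text
clock: 5.5
tcp_pos: [0.5808, -0.2053, 0.1348]
tool_rot: [-0.001, 0.671, 0.742, -0.0]
ft_force: [0.6, 0.2, -5.1]
gripper_width: 0.524
grasp_force: 30.0
```

Call:
send_rows([
  [0, 0, 3.2, -7, -35, 0, -1],
  [0, 0, 5.2, -13, -62, 0, -1],
  [0, 0, 6.2, -16.5, -79.5, 0, -1],
  [0, 0, 6.2, -16.5, -79.5, 0, -1],
  [0, 0, 6.2, -16.5, -79.5, 0, -1],
])

```text
clock: 5.92
tcp_pos: [0.5646, -0.2841, 0.1346]
tool_rot: [-0.001, 0.632, 0.775, 0.0]
ft_force: [0.7, 0.3, -5.4]
gripper_width: 0.525
grasp_force: 30.0
```

Call:
send_rows([
  [0, 0, 0, 0, 0, 0, -1],
  [0, 0, 0, 0, 0, 0, -1],
  [0, 0, 0, 0, 0, 0, -1],
  [0, 0, 0, 0, 0, 0, -1],
])

```text
clock: 6.25
tcp_pos: [0.5656, -0.2824, 0.135]
tool_rot: [-0.0, 0.63, 0.776, 0.0]
ft_force: [0.8, -0.2, -4.7]
gripper_width: 0.527
grasp_force: 30.0
```

Run:
```python
from h import *
for _ in range(1): 
    s=manip.sense(); print(np.array(s['tcp_pos'])*1000,s['gripper_width'])
f=save('wrist','w3'); q=f['rot']; print(np.array(f['tcp'])*1000,q,np.degrees(2*np.arctan2(q[2],q[1]))-90,s['clock'])
T=np.array(f['tcp']);print(w2pix(f,[T+[0,0,.012]]))
a=f['img'][...,::-1]
cv2.imwrite('pics/w3b.png',cv2.resize(a[60:300,120:440],(800,600),interpolation=cv2.INTER_CUBIC))
```

```text
[ 565.64 -282.37  135.01] 0.5268190107715837
[ 565.64 -282.37  135.01] [-0.    0.63  0.78  0.  ] 11.87770670722196 6.25
[[268.96 292.07]]
```

View pics/w3b.png

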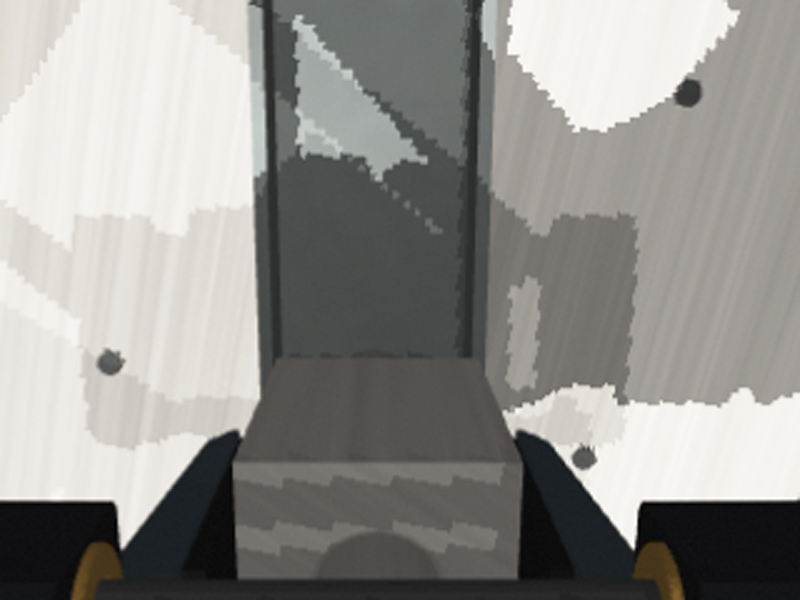

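The held spacer is seen over the tray: top front edge (233,462)–(522,462), bottom front edge (272,357)–(484,357). The tray's inner rims run at x≈265→272 on the left and 478→485 on the right.

Run:
```python
from h import *
f=load('w3'); T=np.array(f['tcp']); th=np.radians(11.88)
ty=np.array([np.cos(th),np.sin(th)]); tx=np.array([-np.sin(th),np.cos(th)])  # tool x = 101.9deg
C=lambda p:(np.array(p,float)+.5)/2.5-.5+[120,60]
for n,p,z in(('top',[(233,462),(522,462)],T[2]+.012),('bot',[(272,357),(484,357)],T[2]-.058)):
    P=pix2w(f,C(p),z)[:,:2]-T[:2]; print(n,'toolx',P@tx*1000,'tooly',P@ty*1000)
# tray check: inner rim left/right, at two rows
P=pix2w(f,C([(271,100),(476,100),(258,100),(490,100)]),.03)[:,:2]
c=np.array([.5554,-.2371]); print('rim rel to tray axis',(P-c)@ty*1000, 'post rel tcp: toolx,tooly',(np.array([.5652,-.2836])-T[:2])@np.c_[tx,ty]*1000)
```

```text
top toolx [21.64 21.69] tooly [-23.07  24.5 ]
bot toolx [21.72 21.78] tooly [-24.35  26.13]
rim rel to tray axis [-27.4   28.08 -30.92  31.87] post rel tcp: toolx,tooly [-1.11 -0.68]
```

Call:
send_rows([
  [0, 0, 0, -1.4, 0.9, -8, -1],
  [0, 0, 0, -1.4, 0.9, -18, -1],
  [0, 0, 0, -1.4, 0.9, -24, -1],
  [0, 0, 0, -1.4, 0.9, -28, -1],
  [0, 0, 0, -1.4, 0.9, -32, -1],
])

```text
clock: 6.72
tcp_pos: [0.5637, -0.2823, 0.1019]
tool_rot: [-0.001, 0.631, 0.776, -0.0]
ft_force: [0.3, -1.0, -4.7]
gripper_width: 0.523
grasp_force: 30.0
```

Call:
send_rows([
  [0, 0, 0, 0, 0, -3, -1],
  [0, 0, 0, 0, 0, -6, -1],
  [0, 0, 0, 0, 0, -9, -1],
  [0, 0, 0, 0, 0, -12, -1],
  [0, 0, 0, 0, 0, -15, -1],
])

```text
clock: 7.13
tcp_pos: [0.5641, -0.2826, 0.0879]
tool_rot: [0.0, 0.631, 0.776, 0.0]
ft_force: [-0.5, 0.3, -4.2]
gripper_width: 0.526
grasp_force: 30.0
```

The spacer is threaded on the post without contact force, so I continue down.

Call:
send_rows([
  [0, 0, 0, 0, 0, -4, -1],
  [0, 0, 0, 0, 0, -8, -1],
  [0, 0, 0, 0, 0, -12, -1],
  [0, 0, 0, 0, 0, -16, -1],
  [0, 0, 0, 0, 0, -20, -1],
])

```text
clock: 7.55
tcp_pos: [0.564, -0.2824, 0.0675]
tool_rot: [-0.0, 0.631, 0.776, 0.0]
ft_force: [-0.0, -0.7, -3.9]
gripper_width: 0.521
grasp_force: 30.0
```

Call:
send_rows([
  [0, 0, 0, 0, 0, -2, -1],
  [0, 0, 0, 0, 0, -4, -1],
  [0, 0, 0, 0, 0, -5, -1],
  [0, 0, 0, 0, 0, -5.5, -1],
  [0, 0, 0, 0, 0, -5.5, -1],
])

```text
clock: 7.97
tcp_pos: [0.564, -0.2825, 0.0625]
tool_rot: [0.0, 0.631, 0.776, 0.0]
ft_force: [-0.1, 0.4, -4.2]
gripper_width: 0.525
grasp_force: 30.0
```

Call:
send_rows([
  [0, 0, 0, 0, 0, -0.6, -1],
  [0, 0, 0, 0, 0, -1.2, -1],
  [0, 0, 0, 0, 0, -1.2, -1],
])

```text
clock: 8.22
tcp_pos: [0.5642, -0.2826, 0.062]
tool_rot: [0.0, 0.631, 0.776, 0.0]
ft_force: [-0.2, 0.2, -1.6]
gripper_width: 0.526
grasp_force: 30.0
```

Touchdown: the force went from -4.2 to -1.6 N. I release, rise, and go to the riser.

Call:
send_rows([
  [0, 0, 0, 0, 0, 0, 1],
  [0, 0, 0, 0, 0, 0, 1],
  [0, 0, 0, 0, 0, 0, 1],
  [0, 0, 0, 0, 0, 0, 1],
])

```text
clock: 8.55
tcp_pos: [0.5643, -0.2827, 0.0617]
tool_rot: [0.001, 0.631, 0.776, 0.0]
ft_force: [-0.5, 0.8, 1.0]
gripper_width: 0.786
grasp_force: 0.0
```

Call:
send_rows([
  [0, 0, 0, 0, 0, 15, 1],
  [0, 0, 0, 0, 0, 50, 1],
  [0, 0, 0, 0, 0, 90, 1],
  [0, 0, 0, 0, 0, 130, 1],
  [0, 0, 0, 0, 0, 168, 1],
])

```text
clock: 8.97
tcp_pos: [0.5639, -0.2825, 0.2316]
tool_rot: [0.0, 0.631, 0.776, 0.0]
ft_force: [1.4, -0.5, -0.3]
gripper_width: 1.0
grasp_force: 0.0
```

Call:
send_rows([
  [0, 0, -6.5, -13, 35.6, 0, 1],
  [0, 0, -13, -26, 71.2, 0, 1],
  [0, 0, -19.5, -39, 106.8, 0, 1],
  [0, 0, -26, -52, 142.4, 0, 1],
  [0, 0, -32.5, -65, 178, 0, 1],
])

```text
clock: 9.38
tcp_pos: [0.4981, -0.1031, 0.2295]
tool_rot: [0.0, 0.824, 0.566, 0.0]
ft_force: [0.9, -0.0, -0.0]
gripper_width: 1.0
grasp_force: 0.0
```

Call:
send_rows([
  [0, 0, -6.5, -13, 35.6, 0, 1],
  [0, 0, -13, -26, 71.2, 0, 1],
  [0, 0, -19.5, -39, 106.8, 0, 1],
  [0, 0, -26, -52, 142.4, 0, 1],
  [0, 0, -32.5, -65, 178, 0, 1],
])

```text
clock: 9.8
tcp_pos: [0.435, 0.0703, 0.2297]
tool_rot: [0.0, 0.947, 0.32, 0.001]
ft_force: [1.0, 0.6, 0.2]
gripper_width: 1.0
grasp_force: 0.0
```

Call:
send_rows([
  [0, 0, 0, 0, 0, 0, 1],
  [0, 0, 0, 0, 0, 0, 1],
  [0, 0, 0, 0, 0, 0, 1],
  [0, 0, 0, 0, 0, 0, 1],
  [0, 0, 0, 0, 0, 0, 1],
])

```text
clock: 10.22
tcp_pos: [0.4364, 0.0677, 0.2292]
tool_rot: [0.0, 0.947, 0.322, -0.0]
ft_force: [0.3, 0.4, -0.9]
gripper_width: 0.996
grasp_force: 0.0
```

Run:
```python
from h import *
f=save('wrist','w4'); q=f['rot']; print(np.array(f['tcp'])*1000,np.degrees(2*np.arctan2(q[2],q[1]))-90)
u=w2pix(f,[[.435,.0736,.08],[.4818,.2343,.086]]);print(u)
x,y=(u[0]-[50,50]).astype(int); print(x,y)
a=f['img'][...,::-1]
c=np.zeros((600,800,3),np.uint8)
c[:,:600]=cv2.resize(a[y:y+100,x:x+100],(600,600),interpolation=cv2.INTER_CUBIC)
c[:150,600:]=cv2.resize(a,(200,150),interpolation=cv2.INTER_AREA)
cv2.imwrite('pics/crop4.png',c)
```

```text
[436.45  67.69 229.23] -52.396948111415306
[[263.28 198.97]
 [129.36  23.76]]
213 148
```

View pics/crop4.png

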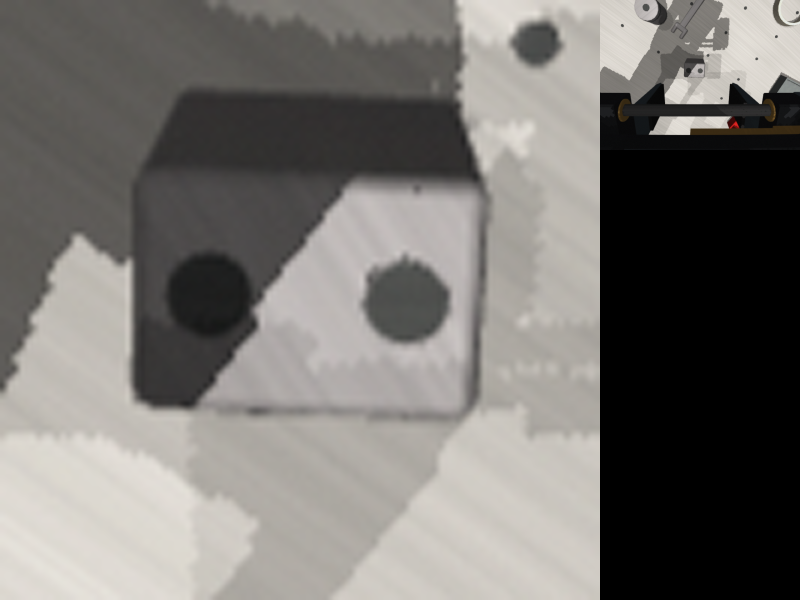

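The riser fills the crop: screws at (208,294) and (406,301), top face corners about (134,170), (485,183), (478,417), (133,408).

Run:
```python
from h import *
f=load('w4')
C=lambda p:(np.array(p,float)+.5)/6-.5+[213,148]
P=pix2w(f,C([(208,294),(406,301)]),.08); rep('screws',P)
P=pix2w(f,C([(134,170),(485,183),(478,417),(133,408)]),.08); rep('ri',P); fit_rect(P,.05,.036)
```

```text
screws [[428.3515984361235, 85.62105464347835], [444.6504712619667, 62.84686142398693]] mean [436.5   74.23]
  len 28.0 ang -54.4
  len 28.0 ang 125.6
ri [[436.2655626330815, 104.37390870564184], [464.69099618501275, 64.55665624999487], [437.50036814139617, 44.11449336347756], [408.32588572976266, 84.10309097721236]] mean [436.7   74.29]
  len 48.9 ang -54.5
  len 34.0 ang -143.1
  len 49.5 ang 126.1
  len 34.5 ang 36.0
  fit centre [436.7   74.29] first edge ang -53.97 resid mm [[-0.2823538416834206, -0.7186177249615227], [-1.2664814781662495, -0.09977602322317272], [0.6568782715345625, 0.6329451459176176], [0.8919570483151076, 0.1854486022671055]]
```

Call:
send_rows([
  [0, 0, -1.8, 0.1, 6.6, -35, 1],
  [0, 0, -1.8, 0.1, 6.6, -70, 1],
  [0, 0, -1.8, 0.1, 6.6, -105, 1],
  [0, 0, -1.8, 0.1, 6.6, -125, 1],
  [0, 0, -1.8, 0.1, 6.6, -130, 1],
])

```text
clock: 10.68
tcp_pos: [0.4337, 0.0742, 0.096]
tool_rot: [-0.001, 0.952, 0.308, -0.004]
ft_force: [0.2, -0.7, 0.4]
gripper_width: 0.997
grasp_force: 0.0
```

Call:
send_rows([
  [0, 0, 0, 0, 0, 0, 1],
  [0, 0, 0, 0, 0, 0, 1],
  [0, 0, 0, 0, 0, 0, 1],
])

```text
clock: 10.93
tcp_pos: [0.4376, 0.0753, 0.1008]
tool_rot: [0.0, 0.951, 0.308, 0.002]
ft_force: [0.4, -0.4, -0.1]
gripper_width: 1.001
grasp_force: 0.0
```

Call:
send_rows([
  [0, 0, 0, -0.5, -0.6, -12, 1],
  [0, 0, 0, -0.5, -0.6, -24, 1],
  [0, 0, 0, -0.5, -0.6, -31, 1],
  [0, 0, 0, -0.5, -0.6, -34, 1],
  [0, 0, 0, -0.5, -0.6, -34, 1],
])

```text
clock: 11.35
tcp_pos: [0.4358, 0.0748, 0.0655]
tool_rot: [0.0, 0.951, 0.308, 0.0]
ft_force: [0.1, -0.0, 0.6]
gripper_width: 1.002
grasp_force: 0.0
```

Call:
send_rows([
  [0, 0, 0, 0, 0, 0, -1],
  [0, 0, 0, 0, 0, 0, -1],
  [0, 0, 0, 0, 0, 0, -1],
  [0, 0, 0, 0, 0, 0, -1],
  [0, 0, 0, 0, 0, 0, -1],
])

```text
clock: 11.77
tcp_pos: [0.4357, 0.0748, 0.0656]
tool_rot: [0.0, 0.951, 0.308, 0.0]
ft_force: [0.5, -0.1, 0.9]
gripper_width: 0.664
grasp_force: 0.0
```

Call:
send_rows([
  [0, 0, 0, 0, 0, 0, -1],
  [0, 0, 0, 0, 0, 0, -1],
  [0, 0, 0, 0, 0, 0, -1],
])

```text
clock: 12.02
tcp_pos: [0.4357, 0.0748, 0.0654]
tool_rot: [0.0, 0.951, 0.308, 0.0]
ft_force: [0.2, -0.1, 0.5]
gripper_width: 0.548
grasp_force: 29.9
```

Riser gripped (49.9 mm). I lift it and carry it over its slot.

Call:
send_rows([
  [0, 0, 0, 0, 0, 12, -1],
  [0, 0, 0, 0, 0, 35, -1],
  [0, 0, 0, 0, 0, 62, -1],
  [0, 0, 0, 0, 0, 82, -1],
  [0, 0, 0, 0, 0, 90, -1],
])

```text
clock: 12.43
tcp_pos: [0.4365, 0.0749, 0.1573]
tool_rot: [0.0, 0.951, 0.308, 0.002]
ft_force: [0.5, 0.7, -4.4]
gripper_width: 0.544
grasp_force: 29.9
```

Call:
send_rows([
  [0, 0, 3, 6, -15, 0, -1],
  [0, 0, 9, 17, -44, 0, -1],
  [0, 0, 15, 28, -74, 0, -1],
  [0, 0, 21, 39, -104, 0, -1],
  [0, 0, 27, 50, -134, 0, -1],
])

```text
clock: 12.85
tcp_pos: [0.4848, -0.0604, 0.1539]
tool_rot: [-0.001, 0.852, 0.524, -0.001]
ft_force: [1.6, 0.3, -4.1]
gripper_width: 0.547
grasp_force: 29.9
```

Call:
send_rows([
  [0, 0, 6, 11, -30, 0, -1],
  [0, 0, 12, 22, -60, 0, -1],
  [0, 0, 18, 33, -90, 0, -1],
  [0, 0, 24, 44, -120, 0, -1],
  [0, 0, 30, 55, -148, 0, -1],
])

```text
clock: 13.27
tcp_pos: [0.5399, -0.2087, 0.1534]
tool_rot: [-0.002, 0.687, 0.726, -0.001]
ft_force: [0.2, 0.1, -3.8]
gripper_width: 0.548
grasp_force: 29.9
```

Call:
send_rows([
  [0, 0, 5, 9, -22, 0, -1],
  [0, 0, 9, 14.5, -33.2, 0, -1],
  [0, 0, 9, 14.5, -33.2, 0, -1],
  [0, 0, 9, 14.5, -33.2, 0, -1],
  [0, 0, 9, 14.5, -33.2, 0, -1],
])

```text
clock: 13.68
tcp_pos: [0.5539, -0.2394, 0.154]
tool_rot: [-0.002, 0.63, 0.776, -0.0]
ft_force: [-0.7, 0.1, -4.4]
gripper_width: 0.549
grasp_force: 29.9
```

Call:
send_rows([
  [0, 0, 0, 0, 0, 0, -1],
  [0, 0, 0, 0, 0, 0, -1],
  [0, 0, 0, 0, 0, 0, -1],
  [0, 0, 0, 0, 0, 0, -1],
])

```text
clock: 14.02
tcp_pos: [0.555, -0.2399, 0.1555]
tool_rot: [0.0, 0.63, 0.777, 0.0]
ft_force: [0.8, -0.8, -3.9]
gripper_width: 0.543
grasp_force: 29.9
```

Run:
```python
from h import *
f=save('wrist','w5'); q=f['rot']; T=np.array(f['tcp']); print(T*1000,np.degrees(2*np.arctan2(q[2],q[1]))-90)
a=f['img'][...,::-1]
cv2.imwrite('pics/w5b.png',cv2.resize(a[60:300,120:440],(800,600),interpolation=cv2.INTER_CUBIC))
```

```text
[ 554.96 -239.87  155.51] 11.920653910295528
```

View pics/w5b.png

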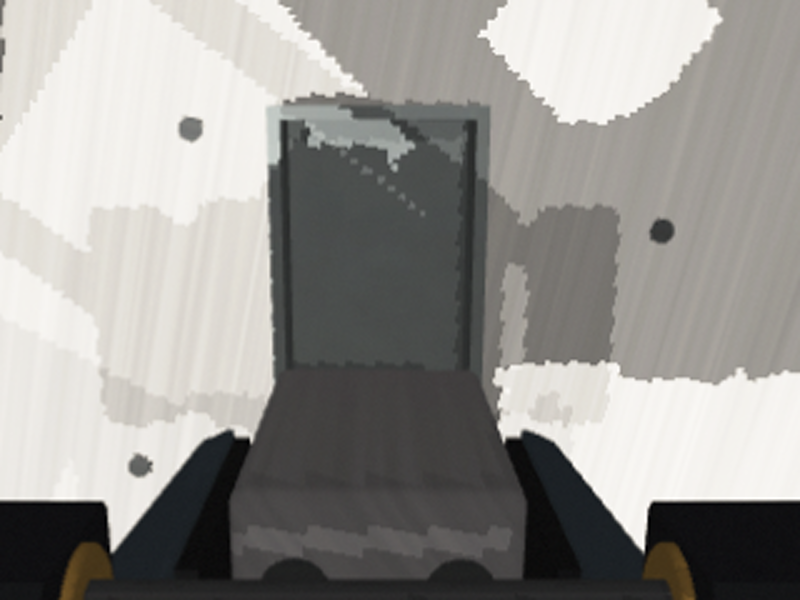

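The riser hangs over the tray: bottom front edge at row 367 (x 278–485), top edge at row 494, tray end rim at row ~104 outer and ~120 inner.

Run:
```python
from h import *
f=load('w5'); T=np.array(f['tcp']); th=np.radians(11.9)
ty=np.array([np.cos(th),np.sin(th)]); tx=np.array([-np.sin(th),np.cos(th)])
C=lambda p:(np.array(p,float)+.5)/2.5-.5+[120,60]
for n,p,z in(('top',[(232,492),(525,492)],T[2]+.0146),('bot',[(278,366),(485,366)],T[2]-.0654)):
    P=pix2w(f,C(p),z)[:,:2]-T[:2]; print(n,'toolx',P@tx*1000,'tooly',P@ty*1000)
c=np.array([.5554,-.2371])
P=pix2w(f,C([(267,105),(490,105),(283,120),(477,120)]),.03)[:,:2]-c
print('corners in tray (x,-y)',P@np.c_[ty,tx]*1000, (T[:2]-c)@np.c_[ty,tx]*1000)
```

```text
top toolx [17.41 17.48] tooly [-23.02  24.77]
bot toolx [17.53 17.6 ] tooly [-23.8   27.35]
corners in tray (x,-y) [[-32.59  77.96]
 [ 32.63  78.07]
 [-28.01  73.72]
 [ 28.95  73.82]] [-1.01 -2.62]
```

The riser is within 0.5 mm of its slot, so I descend.

Call:
send_rows([
  [0, 0, 0, 0, 0, -8, -1],
  [0, 0, 0, 0, 0, -22, -1],
  [0, 0, 0, 0, 0, -36, -1],
  [0, 0, 0, 0, 0, -46, -1],
  [0, 0, 0, 0, 0, -54, -1],
])

```text
clock: 14.48
tcp_pos: [0.5545, -0.2401, 0.0998]
tool_rot: [-0.001, 0.63, 0.777, -0.0]
ft_force: [-0.6, -0.4, -3.1]
gripper_width: 0.547
grasp_force: 29.9
```

Call:
send_rows([
  [0, 0, 0, 0, 0, -6, -1],
  [0, 0, 0, 0, 0, -12, -1],
  [0, 0, 0, 0, 0, -18, -1],
  [0, 0, 0, 0, 0, -23, -1],
  [0, 0, 0, 0, 0, -27, -1],
])

```text
clock: 14.9
tcp_pos: [0.5551, -0.2405, 0.0739]
tool_rot: [0.0, 0.63, 0.777, 0.0]
ft_force: [0.1, 0.4, -4.3]
gripper_width: 0.544
grasp_force: 29.9
```

Call:
send_rows([
  [0, 0, 0, 0, 0, -2, -1],
  [0, 0, 0, 0, 0, -3, -1],
  [0, 0, 0, 0, 0, -4, -1],
  [0, 0, 0, 0, 0, -4.3, -1],
  [0, 0, 0, 0, 0, -4.3, -1],
])

```text
clock: 15.32
tcp_pos: [0.5552, -0.2405, 0.0702]
tool_rot: [0.0, 0.63, 0.777, 0.0]
ft_force: [0.4, -0.0, -4.3]
gripper_width: 0.548
grasp_force: 29.9
```

Call:
send_rows([
  [0, 0, 0, 0, 0, -0.7, -1],
  [0, 0, 0, 0, 0, -1.2, -1],
  [0, 0, 0, 0, 0, -1.2, -1],
])

```text
clock: 15.57
tcp_pos: [0.5553, -0.2406, 0.0694]
tool_rot: [0.0, 0.63, 0.777, 0.0]
ft_force: [-0.8, 0.1, 0.4]
gripper_width: 0.545
grasp_force: 29.9
```

Touchdown. I release, rise, and go to the drum keeping this yaw.

Call:
send_rows([
  [0, 0, 0, 0, 0, 0, 1],
  [0, 0, 0, 0, 0, 0, 1],
  [0, 0, 0, 0, 0, 0, 1],
  [0, 0, 0, 0, 0, 0, 1],
])

```text
clock: 15.9
tcp_pos: [0.5553, -0.2406, 0.0691]
tool_rot: [0.0, 0.63, 0.777, 0.0]
ft_force: [-0.3, 0.0, 1.0]
gripper_width: 0.808
grasp_force: 0.0
```

Call:
send_rows([
  [0, 0, 0, 0, 0, 15, 1],
  [0, 0, 0, 0, 0, 50, 1],
  [0, 0, 0, 0, 0, 90, 1],
  [0, 0, 0, 0, 0, 130, 1],
  [0, 0, 0, 0, 0, 161, 1],
])

```text
clock: 16.32
tcp_pos: [0.5556, -0.2407, 0.2333]
tool_rot: [0.002, 0.63, 0.777, 0.0]
ft_force: [1.1, 0.4, -0.2]
gripper_width: 0.998
grasp_force: 0.0
```

Call:
send_rows([
  [0, 0, 0, -5, 34, 0, 1],
  [0, 0, 0, -10, 68, 0, 1],
  [0, 0, 0, -15, 102, 0, 1],
  [0, 0, 0, -20, 136, 0, 1],
  [0, 0, 0, -25, 170, 0, 1],
])

```text
clock: 16.73
tcp_pos: [0.5296, -0.0691, 0.23]
tool_rot: [0.0, 0.63, 0.776, 0.0]
ft_force: [1.2, 0.9, 0.6]
gripper_width: 1.0
grasp_force: 0.0
```

Call:
send_rows([
  [0, 0, 0, -5, 34, 0, 1],
  [0, 0, 0, -10, 68, 0, 1],
  [0, 0, 0, -15, 102, 0, 1],
  [0, 0, 0, -20, 136, 0, 1],
  [0, 0, 0, -25, 170, 0, 1],
])

```text
clock: 17.15
tcp_pos: [0.5046, 0.1011, 0.2301]
tool_rot: [0.0, 0.63, 0.776, 0.0]
ft_force: [0.7, 0.0, -0.1]
gripper_width: 0.999
grasp_force: 0.0
```

Call:
send_rows([
  [0, 0, 0, -5, 34, 0, 1],
  [0, 0, 0, -10, 68, 0, 1],
  [0, 0, 0, -15, 102, 0, 1],
  [0, 0, 0, -20, 125, 0, 1],
  [0, 0, 0, -22, 135.6, 0, 1],
])

```text
clock: 17.57
tcp_pos: [0.4823, 0.238, 0.2298]
tool_rot: [-0.0, 0.629, 0.777, 0.0]
ft_force: [-1.1, -0.9, 0.3]
gripper_width: 1.001
grasp_force: 0.0
```

Call:
send_rows([
  [0, 0, 0, 0, 0, 0, 1],
  [0, 0, 0, 0, 0, 0, 1],
  [0, 0, 0, 0, 0, 0, 1],
  [0, 0, 0, 0, 0, 0, 1],
  [0, 0, 0, 0, 0, 0, 1],
])

```text
clock: 17.98
tcp_pos: [0.4834, 0.2339, 0.2299]
tool_rot: [0.0, 0.631, 0.776, -0.0]
ft_force: [-0.4, 0.8, -0.8]
gripper_width: 0.999
grasp_force: 0.0
```

Run:
```python
from h import *
f=save('wrist','w6'); q=f['rot']; T=np.array(f['tcp']); print(T*1000,np.degrees(2*np.arctan2(q[2],q[1]))-90)
u=w2pix(f,[[.483,.235,.086]]);print(u)
x,y=(u[0]-[60,60]).astype(int); print(x,y)
a=f['img'][...,::-1]
cv2.imwrite('pics/w6b.png',cv2.resize(a[y:y+120,x:x+120],(600,600),interpolation=cv2.INTER_CUBIC))
```

```text
[483.41 233.92 229.87] 11.784259733558216
[[269.42 201.09]]
209 141
```

View pics/w6b.png

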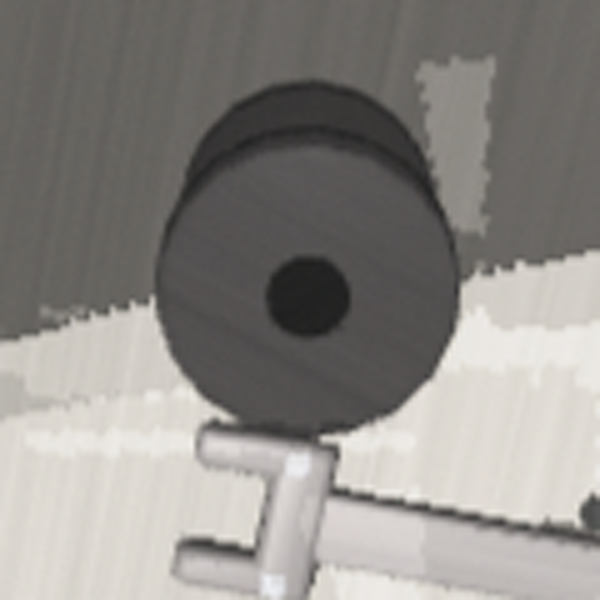

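The drum's top face spans x 156–460 with its centre mark at (308,296); the wrench jaw lies next to it, below finger height.

Run:
```python
from h import *
f=load('w6')
C=lambda p:(np.array(p,float)+.5)/5-.5+[209,141]
print(pix2w(f,C([(308,296),(156,290),(460,290),(308,434)]),.086)*1000)
```

```text
[[483.41 236.22  86.  ]
 [458.37 232.02  86.  ]
 [508.02 242.44  86.  ]
 [488.38 212.51  86.  ]]
```

Call:
send_rows([
  [0, 0, 0, -0.2, 2.9, -30, 1],
  [0, 0, 0, -0.2, 2.9, -65, 1],
  [0, 0, 0, -0.2, 2.9, -95, 1],
  [0, 0, 0, -0.2, 2.9, -112, 1],
  [0, 0, 0, -0.2, 2.9, -118, 1],
])

```text
clock: 18.45
tcp_pos: [0.4812, 0.2366, 0.1088]
tool_rot: [-0.001, 0.63, 0.776, -0.003]
ft_force: [-1.1, -0.9, -0.3]
gripper_width: 0.997
grasp_force: 0.0
```

Call:
send_rows([
  [0, 0, 0, 0, 0, -12, 1],
  [0, 0, 0, 0, 0, -26, 1],
  [0, 0, 0, 0, 0, -36, 1],
  [0, 0, 0, 0, 0, -41, 1],
  [0, 0, 0, 0, 0, -41, 1],
])

```text
clock: 18.87
tcp_pos: [0.4827, 0.2377, 0.0703]
tool_rot: [-0.0, 0.63, 0.776, -0.0]
ft_force: [-0.7, -0.2, -0.0]
gripper_width: 0.999
grasp_force: 0.0
```

Call:
send_rows([
  [0, 0, 0, 0, 0, 0, 1],
  [0, 0, 0, 0, 0, 0, 1],
])

```text
clock: 19.03
tcp_pos: [0.4835, 0.2383, 0.0716]
tool_rot: [0.0, 0.63, 0.777, 0.001]
ft_force: [-1.0, 0.8, 0.2]
gripper_width: 1.003
grasp_force: 0.0
```

Call:
send_rows([
  [0, 0, 0, 0, -1, 0, 1],
  [0, 0, 0, 0, -1, 0, -1],
  [0, 0, 0, 0, -1, 0, -1],
  [0, 0, 0, 0, -1, 0, -1],
  [0, 0, 0, 0, -1, 0, -1],
])

```text
clock: 19.45
tcp_pos: [0.4829, 0.2371, 0.0709]
tool_rot: [0.0, 0.63, 0.777, 0.0]
ft_force: [0.7, -0.1, 0.1]
gripper_width: 0.739
grasp_force: 0.0
```

Call:
send_rows([
  [0, 0, 0, 0, 0, 0, -1],
  [0, 0, 0, 0, 0, 0, -1],
  [0, 0, 0, 0, 0, 0, -1],
  [0, 0, 0, 0, 0, 0, -1],
])

```text
clock: 19.78
tcp_pos: [0.4827, 0.2371, 0.0708]
tool_rot: [-0.0, 0.63, 0.777, -0.0]
ft_force: [-0.8, 0.0, 0.9]
gripper_width: 0.563
grasp_force: 30.0
```

Call:
send_rows([
  [0, 0, 0, 0, 0, 12, -1],
  [0, 0, 0, 0, 0, 35, -1],
  [0, 0, 0, 0, 0, 62, -1],
  [0, 0, 0, 0, 0, 82, -1],
  [0, 0, 0, 0, 0, 90, -1],
])

```text
clock: 20.2
tcp_pos: [0.4839, 0.2376, 0.163]
tool_rot: [0.001, 0.63, 0.777, 0.002]
ft_force: [1.1, 0.7, -4.4]
gripper_width: 0.566
grasp_force: 30.0
```

Call:
send_rows([
  [0, 0, 0, 2, -16, 0, -1],
  [0, 0, 0, 7, -48, 0, -1],
  [0, 0, 0, 12, -84, 0, -1],
  [0, 0, 0, 17, -120, 0, -1],
  [0, 0, 0, 22.5, -156, 0, -1],
])

```text
clock: 20.62
tcp_pos: [0.5042, 0.0796, 0.1593]
tool_rot: [-0.001, 0.63, 0.777, -0.001]
ft_force: [0.3, -0.3, -5.0]
gripper_width: 0.566
grasp_force: 30.0
```

Call:
send_rows([
  [0, 0, 0, 5, -36, 0, -1],
  [0, 0, 0, 10, -72, 0, -1],
  [0, 0, 0, 15.5, -108, 0, -1],
  [0, 0, 0, 21, -144, 0, -1],
  [0, 0, 0, 26, -180, 0, -1],
])

```text
clock: 21.03
tcp_pos: [0.5304, -0.1006, 0.1593]
tool_rot: [-0.001, 0.63, 0.776, -0.001]
ft_force: [-0.0, 0.2, -3.9]
gripper_width: 0.563
grasp_force: 30.0
```

Call:
send_rows([
  [0, 0, 0, 5, -34, 0, -1],
  [0, 0, 0, 9, -64, 0, -1],
  [0, 0, 0, 12, -85, 0, -1],
  [0, 0, 0, 13.8, -94.5, 0, -1],
  [0, 0, 0, 13.8, -94.5, 0, -1],
])

```text
clock: 21.45
tcp_pos: [0.5448, -0.1951, 0.1593]
tool_rot: [-0.001, 0.631, 0.776, -0.0]
ft_force: [-0.0, -0.4, -3.6]
gripper_width: 0.563
grasp_force: 30.0
```

Call:
send_rows([
  [0, 0, 0, 0, 0, 0, -1],
  [0, 0, 0, 0, 0, 0, -1],
  [0, 0, 0, 0, 0, 0, -1],
  [0, 0, 0, 0, 0, 0, -1],
  [0, 0, 0, 0, 0, 0, -1],
])

```text
clock: 21.87
tcp_pos: [0.5451, -0.1924, 0.1609]
tool_rot: [0.0, 0.63, 0.777, 0.0]
ft_force: [-0.4, 0.2, -4.3]
gripper_width: 0.566
grasp_force: 30.0
```

Run:
```python
from h import *
f=save('wrist','w7'); q=f['rot']; T=np.array(f['tcp']); yaw=np.degrees(2*np.arctan2(q[2],q[1]))-90; print(T*1000,yaw)
a=f['img']; g=cv2.cvtColor(a,cv2.COLOR_RGB2GRAY).astype(float)
th=np.radians(yaw); ty=np.array([np.cos(th),np.sin(th)]); tx=np.array([-np.sin(th),np.cos(th)])
# scan down along tool-x line at bottom-edge height: sample from +50 to +10 mm
for dy in(-4,0,4):
  d=np.arange(34,15.9,-1.); 
  for z in (T[2]-.071,T[2]+.015):
    P=np.c_[T[:2]+tx*d[:,None]/1000+ty*dy/1000,np.full(len(d),z)]
    uv=w2pix(f,P); print(dy,round(z,3),list(zip(d.astype(int),cv2.remap(g.astype(np.float32),uv[:,:1].astype(np.float32),uv[:,1:].astype(np.float32),1).ravel().astype(int))))
```

```text
[ 545.14 -192.43  160.92] 11.967859528849644
-4 0.09 [(np.int64(34), np.int64(74)), (np.int64(33), np.int64(74)), (np.int64(32), np.int64(74)), (np.int64(31), np.int64(75)), (np.int64(30), np.int64(74)), (np.int64(29), np.int64(76)), (np.int64(28), np.int64(76)), (np.int64(27), np.int64(75)), (np.int64(26), np.int64(75)), (np.int64(25), np.int64(75)), (np.int64(24), np.int64(74)), (np.int64(23), np.int64(64)), (np.int64(22), np.int64(52)), (np.int64(21), np.int64(41)), (np.int64(20), np.int64(58)), (np.int64(19), np.int64(64)), (np.int64(18), np.int64(63)), (np.int64(17), np.int64(63)), (np.int64(16), np.int64(64))]
-4 0.176 [(np.int64(34), np.int64(64)), (np.int64(33), np.int64(63)), (np.int64(32), np.int64(64)), (np.int64(31), np.int64(62)), (np.int64(30), np.int64(60)), (np.int64(29), np.int64(29)), (np.int64(28), np.int64(57)), (np.int64(27), np.int64(63)), (np.int64(26), np.int64(64)), (np.int64(25), np.int64(66)), (np.int64(24), np.int64(80)), (np.int64(23), np.int64(103)), (np.int64(22), np.int64(98)), (np.int64(21), np.int64(93)), (np.int64(20), np.int64(94)), (np.int64(19), 
[... 1721 characters left out ...]
 (np.int64(19), np.int64(64)), (np.int64(18), np.int64(65)), (np.int64(17), np.int64(64)), (np.int64(16), np.int64(64))]
4 0.176 [(np.int64(34), np.int64(64)), (np.int64(33), np.int64(64)), (np.int64(32), np.int64(64)), (np.int64(31), np.int64(63)), (np.int64(30), np.int64(52)), (np.int64(29), np.int64(33)), (np.int64(28), np.int64(63)), (np.int64(27), np.int64(63)), (np.int64(26), np.int64(64)), (np.int64(25), np.int64(67)), (np.int64(24), np.int64(93)), (np.int64(23), np.int64(105)), (np.int64(22), np.int64(98)), (np.int64(21), np.int64(93)), (np.int64(20), np.int64(93)), (np.int64(19), np.int64(78)), (np.int64(18), np.int64(73)), (np.int64(17), np.int64(72)), (np.int64(16), np.int64(74))]
```

The drum's front edge puts its centre at tray y = -44.1, leaving about 3 mm to the riser and 4 mm to the end wall. I descend.

Call:
send_rows([
  [0, 0, 0, 0, 0.3, -8, -1],
  [0, 0, 0, 0, 0.3, -22, -1],
  [0, 0, 0, 0, 0.3, -36, -1],
  [0, 0, 0, 0, 0.3, -46, -1],
  [0, 0, 0, 0, 0.3, -54, -1],
])

```text
clock: 22.33
tcp_pos: [0.5446, -0.1928, 0.1053]
tool_rot: [-0.001, 0.63, 0.777, -0.0]
ft_force: [-0.1, -0.1, -4.0]
gripper_width: 0.566
grasp_force: 30.0
```

Call:
send_rows([
  [0, 0, 0, 0, 0, -6, -1],
  [0, 0, 0, 0, 0, -12, -1],
  [0, 0, 0, 0, 0, -18, -1],
  [0, 0, 0, 0, 0, -23, -1],
  [0, 0, 0, 0, 0, -27, -1],
])

```text
clock: 22.75
tcp_pos: [0.5452, -0.1932, 0.0794]
tool_rot: [0.0, 0.63, 0.777, 0.0]
ft_force: [-0.6, -0.2, -4.1]
gripper_width: 0.561
grasp_force: 30.0
```

Call:
send_rows([
  [0, 0, 0, 0, 0, -2, -1],
  [0, 0, 0, 0, 0, -3, -1],
  [0, 0, 0, 0, 0, -4, -1],
  [0, 0, 0, 0, 0, -4.3, -1],
  [0, 0, 0, 0, 0, -4.3, -1],
])

```text
clock: 23.17
tcp_pos: [0.5453, -0.1932, 0.0757]
tool_rot: [0.0, 0.63, 0.777, 0.0]
ft_force: [0.3, 0.5, -4.7]
gripper_width: 0.567
grasp_force: 30.0
```

Call:
send_rows([
  [0, 0, 0, 0, 0, -0.6, -1],
  [0, 0, 0, 0, 0, -1.1, -1],
  [0, 0, 0, 0, 0, -1.1, -1],
  [0, 0, 0, 0, 0, -1.1, -1],
])

```text
clock: 23.5
tcp_pos: [0.5453, -0.1932, 0.0748]
tool_rot: [0.0, 0.63, 0.777, 0.0]
ft_force: [-0.8, 0.3, -1.6]
gripper_width: 0.564
grasp_force: 30.0
```

Touchdown at the expected height (74.8 mm = 70.8 + 4). I release, rise, and back off.

Call:
send_rows([
  [0, 0, 0, 0, 0, 0, 1],
  [0, 0, 0, 0, 0, 0, 1],
  [0, 0, 0, 0, 0, 0, 1],
  [0, 0, 0, 0, 0, 0, 1],
])

```text
clock: 23.83
tcp_pos: [0.5455, -0.1932, 0.0747]
tool_rot: [0.0, 0.63, 0.777, 0.0]
ft_force: [0.4, 1.4, 0.2]
gripper_width: 0.826
grasp_force: 0.0
```

Call:
send_rows([
  [0, 0, 0, 0, 0, 15, 1],
  [0, 0, 0, 0, 0, 50, 1],
  [0, 0, 0, 0, 0, 90, 1],
  [0, 0, 0, 0, 0, 125, 1],
  [0, 0, 0, 0, 0, 155, 1],
])

```text
clock: 24.25
tcp_pos: [0.5456, -0.1933, 0.2324]
tool_rot: [0.001, 0.63, 0.777, 0.001]
ft_force: [-0.1, -0.1, 0.0]
gripper_width: 0.998
grasp_force: 0.0
```

Call:
send_rows([
  [0, 0, 0, -30, -15, 0, 1],
  [0, 0, 0, -60, -30, 0, 1],
  [0, 0, 0, -90, -45, 0, 1],
  [0, 0, 0, -120, -60, 0, 1],
  [0, 0, 0, -135, -67, 0, 1],
])

```text
clock: 24.67
tcp_pos: [0.4071, -0.2609, 0.2297]
tool_rot: [-0.0, 0.631, 0.776, -0.001]
ft_force: [-0.3, -0.2, 0.3]
gripper_width: 1.001
grasp_force: 0.0
```

Call:
send_rows([
  [0, 0, 0, -20, -30, 0, 1],
  [0, 0, 0, -35, -60, 0, 1],
  [0, 0, 0, -50, -90, 0, 1],
  [0, 0, 0, -60, -120, 0, 1],
  [0, 0, 0, -60, -130, 0, 1],
])

```text
clock: 25.08
tcp_pos: [0.3484, -0.3936, 0.2297]
tool_rot: [0.001, 0.631, 0.775, -0.001]
ft_force: [0.0, -0.9, -0.8]
gripper_width: 0.999
grasp_force: 0.0
```

Call:
send_rows([
  [0, 0, 0, 0, 0, 0, 1],
  [0, 0, 0, 0, 0, 0, 1],
  [0, 0, 0, 0, 0, 0, 1],
])

```text
clock: 25.33
tcp_pos: [0.3505, -0.3889, 0.2293]
tool_rot: [-0.0, 0.63, 0.777, 0.0]
ft_force: [0.2, 1.0, 0.2]
gripper_width: 0.992
grasp_force: 0.0
```

Run:
```python
from h import *
print(manip.sense()['clock'],manip.sense()['tcp_pos'])
f=save('top','top2'); g=cv2.cvtColor(f['img'],cv2.COLOR_RGB2GRAY).astype(np.float32)
c=np.array([.5554-.0015,-.2371+.0005]); th=np.radians(11.9); ex=np.array([np.cos(th),np.sin(th)]); ey=np.array([np.sin(th),-np.cos(th)])
# grid of tray area rectified at z=.08: rows along tray y, columns tray x
for n,z in(('z74',.074),('z87',.087)):
  print(n)
  for y in range(-84,85,6):
    xs=np.arange(-42,43,6); P=np.c_[c+xs[:,None]/1000*ex+y/1000*ey,np.full(len(xs),z)]
    uv=w2pix(f,P).astype(np.float32); print('%4d'%y,cv2.remap(g,uv[:,:1],uv[:,1:],1).ravel().astype(int))
```

```text
25.3333 [ 0.35 -0.39  0.23]
z74
 -84 [122  78  77  69  79  68  79  67  55  47  46  68  73 120 126]
 -78 [121  73  62  75  60  25  28  28  30  47  48  41  71  82 127]
 -72 [121  89  55  53  29  27  28  29  28  27  48  32  67  74 125]
 -66 [119  72  50  27  30  28  37  50  32  24  34  33  71  76 123]
 -60 [120  87  36  35  39  98 117 116 113 100  43  31  68  83 124]
 -54 [120  71  44  34 106 120 117 114 114 112 107  39  70 107 125]
 -48 [122  76  47  67 120 118 116 114 105 109 109  84  70 126 123]
 -42 [120  66  50  85 122 117  99  52  67 110 106  99  69 127 124]
 -36 [119  86  49  87 115 115  90  52  67 108 107  98  77  79 125]
 -30 [103  69  50  60 115 114 109 110 109 109 105  88  77  91 125]
 -24 [ 71  84  42  29  94 113 108 107 106 108 102  39  68  79 126]
 -18 [ 69  64  53  29  27  73 107 108 106  86  38  31  68  71 126]
 -12 [ 68  53  42  38  38  41  32  39  39  36  29  37  68  78 126]
  -6 [ 68  54  46  80 115 111 113 110 112 109 111  88  65 104 125]
   0 [ 69  60  43  63 110 105 113 110 112 109 105  88  66 105 124]
   6 [ 68  60  50  78  63  50 107 109 105  51  54  81  66 107 1
[... 2121 characters left out ...]
0 115 125 113  56  73 120 125]
  30 [ 71  39  37 107 134 134 134 134 133 134 133  69  74 124 125]
  36 [122  58  40 109 133 131 118 110 120 134 134  59  73 121 124]
  42 [124  60  43 107 134 103  84  84  45 127 134  66  86 123 124]
  48 [127  76  27 106 133  84  36  37  43 129 132  59  78 125 123]
  54 [126  74  34 111 133 127  56  39  86 131 131  85 121 125 124]
  60 [127 111  87 111 132 133 130 129 133 132 131 100 124 126 123]
  66 [127 124 125 122 132 133 132 133 134 133 131 128 126 125 124]
  72 [127 124 126 127 126 123 125 126 127 124 128 125 126 125 123]
  78 [126 125 127 127 126 123 126 127 127 122 126 125 124 124 122]
  84 [126 125 125 126 127 121 126 125 127 124 126 125 123 125 121]
```

The rectified top view shows all three tops where they should be: drum circle centred near y = -43, riser from -14 to 21, spacer bore near 48. All are centred across the tray and upright, so I hand in.

```bash
python3 -c "
from cell import manip
print(manip.close_job())"
```

```text
the job is handed in; nothing more can be done
None
```

The job is handed in: the spacer is threaded on the post and the riser and drum stand beside it in the grey tray, all three upright and set down on the floor, at about 25 s of the 72 s; I did not compare the bystanders' positions before and after, but nothing bumped them that I could see in the forces.

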